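# Run the hanger ring round the bent drying rail and lock it at the stop

## Task

Slide the hanger ring along the bent drying rail, round all its bends, until it sits fully home against the stop clamp, then swing the keeper fully shut behind it and let go. Be gentle: keep its tab upright and do not wrench it on the rod, do not push the stop clamp along the rod, and leave the other things on the counter where they are.

Things in the scene. Friction and masses are not known exactly. Their poses are not given: they have to be found in the camera images.
- rail: Hanging rail: bent 10 mm round steel rod, level, axis 130 mm above the counter, fast on a 14 mm post at each end. Origin on the counter under the start post; the first leg runs along +x (z up). Seen from above, in order: straight 100 mm, RIGHT bend ~40 deg, straight 45 to 75, LEFT bend ~80, straight 60, RIGHT bend ~40, straight 165 mm to the end post. Bend radius 30 mm (centre line)
- rail_bend (a point): End of the first leg, on the rod's axis, where the first bend begins (x on along the first leg). The rod was bent by hand: each bend angle may be off by up to 12 deg either way and the second leg has any length from 45 to 75 mm, so the listed poses do not fix the run of the middle legs: follow them by feel. Rod and ring stand no more than 20 N between them, at bends and stop alike
- ring: Hanger ring: grey plastic collar, 24 mm wide, 10 mm long, closed round the rod. Its eight-sided bore is 14 mm across flats: 2 mm play all round when centred; let go, it hangs 2 mm low, upright. Origin: centre of the bore; x along it, z up. A 42 mm wide wire loop hangs to 51 mm below the origin. About 0.12 kg. Starts on the first leg, 35 to 65 mm from the start post
- ring_tab (a point): Grip point on the ring's tab, 47 mm straight above the ring's origin. The tab is a grey upright bar on top of the ring, 10 mm thick (along the rod), 18 mm wide (across it), from 11 to 67 mm above the ring's origin
- stop_face (a point): Centre, on the rod's axis, of the stop clamp's flat face. The clamp is a grey block (26 long, 30 wide, 26 mm high) on the last leg, face 70 to 120 mm after the last bend. x: along the rod towards the end post; y: left of travel, the keeper's side; z up. Fully home, the ring touches the face, its centre 5 mm before it. The clamp holds by friction only: it slips along the rod at about 8 N
- keeper (a joint): Keeper: flat steel finger on the stop clamp, turning level about an upright pin, light friction, stays put. 0 rad: fully open, pointing back along the rod and 0.5 rad outwards; closing is counter-clockwise from above; 2.07 rad: shut (hard limit), lying square across above the rod, 4 mm behind a ring that is home. It lies 7 to 13 mm above the rod's axis. Starts at 0 to 0.3
- keeper_pin (a point): Axis of the keeper's pin at rod height, at x = -18 mm, y = +32 mm of stop_face
- keeper_peg (a point): On the axis of the keeper's upright grey peg, 10 mm thick, standing from 13 to 45 mm above the rod's axis; this point is 30 mm above the rod's axis and 51 mm from the pin. With the keeper shut it lies at x = -26 mm, y = -18 mm of stop_face
- tin: a low closed aluminium tin, 68 mm across, 42 mm high, standing under the rail; origin at the centre of its underside; to be left alone
- brush: a 170 mm scrubbing brush lying on the counter; origin on its underside; to be left alone
- cup: a white plastic measuring cup, 72 mm across, 75 mm high; origin at the centre of its underside; to be left alone
- spray: a white bottle, 66 mm across, 190 mm high; origin at the centre of its underside; to be left alone
- jar: a glass jar with a steel cap, 72 mm across, 68 mm high; origin at the centre of its underside; to be left alone
- soap: a white soap block, 85 x 55 x 28 mm; origin at the centre of its underside; to be left alone
Not all that is in view belongs to the job. What is shaped like the ring but orange is not meant.

How it is judged:
On the way, in this order (a step that is already met when the one before it is completed fails the run):
1. the ring is home against the stop clamp, its centre within 3.5 mm of the touching position, the keeper still open (x of ring in the frame of stop_face above -0.0085 m and distance between ring and stop_face below 0.0105 m and value of joint keeper below 1 rad), for 0.2 s.
2. the keeper is shut behind the ring (value of joint keeper above 1.95 rad), for 0.2 s.
At the end, for the whole second after the job is handed in: The ring rests upright (within 0.25 rad) on the rod, its centre no more than 8.5 mm before the stop face (5 mm is touching) and within 10.5 mm of that point; the keeper is shut beyond 1.95 rad; the stop clamp is within 5 mm of where it was; the ring is at rest and nothing is held (x of ring in the frame of stop_face above -0.0085 m and distance between ring and stop_face below 0.0105 m and value of joint keeper above 1.95 rad and angle between ring's own z axis and vertical below 0.25 rad and linear speed of ring below 0.02 m/s and distance of stop_face from where it was at the start of the episode below 0.005 m).
It fails at once if the ring is wrenched on the rail or rammed into the stop or keeper: more than 20 N between them (contact force between ring and rail above 20 N or contact force between ring and bend1 above 20 N or contact force between ring and run2 above 20 N or contact force between ring and run2b above 20 N or contact force between ring and bend2 above 20 N or contact force between ring and bend3 above 20 N).
It fails at once if the ring is tipped over on the rod: its tab leans more than 0.25 rad from upright (angle between ring's own z axis and vertical above 0.25 rad).
It fails at once if the stop clamp is pushed more than 5 mm from its place (distance of stop_face from where it was at the start of the episode above 0.005 m).
It fails at once if one of the other things on the counter is moved more than 25 mm (distance of any of tin, brush, cup, spray, jar, soap from where it was at the start of the episode above 0.025 m).
It also fails if it takes over 72 s, if anything falls off the work surface, if the arm or the gripper's body presses on something with over 40 N, if the wrist force passes 120 N, or if a joint passes its speed limit or range.

## Robot

A 7-joint arm with a two-finger parallel gripper is mounted at the origin on the work surface. World frame = base frame: x ahead of the robot, y to its left, z up, the work surface at z = 0. Lengths are in m, angles in rad, forces in N, time in s.
With the tool pointing down it reaches from about 0.4 to 0.875 m from the base axis. Payload 6.5 kg.
Tool frame: the origin (TCP) lies on the mounting face of the last link; the fingertips stand 166 mm ahead of it and the grasp point (between the pads) lies 147 mm ahead of it; z points along the fingers, y is the line along which they close (so a half turn about z gives the same grasp; the last joint's range is limited). The gripper opens to 88 mm and grips with 3 to 60 N. Pads are 18 mm wide; open, the fingers measure 123 mm over their backs; the gripper's body (75 mm by 187 mm) begins 45 mm behind the grasp point.
Start: joints at [-1.19, 0.536, -0.004, 1.538, 0.003, 1.067, -0.071], TCP at [0.281, 0.586, 0.405] pointing down, gripper open.
Joint ranges: [-2.7, 2.7], [-0.37, 2.16], [-1.27, 1.26], [0.24, 2.4], [-1.31, 4.45], [0.19, 1.91], [-2.76, 2.76]. Speed limits (rad/s): [2.39, 2.39, 3.14, 3.14, 3.14, 3.14, 3.14].

## Interface

Orientations are given as a unit quaternion [w, x, y, z].
In Python, from workcell import get_obs, snapshot, sign_off gives the robot as it stands.
- The arm moves only by the shell command python3 -m creep 'ROWS' [FORCE]. ROWS is text: rows parted by semicolons, each of 7 numbers parted by spaces: the turn, a rotation vector about the world's x, y, z in units of 6 degrees (1.0 is 6 degrees), then the shift along the world's x, y, z in units of 30 mm (1.0 is 30 mm), then the opening, from 0 (shut) to 1 (fully open). A call has 1 to 8 rows; each row is the pose to reach, as a shift and turn from the pose commanded when the call began; what a row does not reach only later rows make up. A row lasts 1/12 s, in which the tool goes at most 41.7 mm and 7.16 degrees, less where a joint would pass 70% of its speed; a pose out of reach is approached as far as the arm can. A call with a gripper value outside its range is refused whole. The fingers move at their own pace and stop on an object; FORCE is the grip in N (left out, the last holds). Time passes only in rows, so rows that repeat a pose let the fingers close. It gives the time, the measured TCP pose, the force, the opening and the grip force at its end, in the units of the state.
- get_obs(): the state, without advancing time (a new reading comes with each control period).
- snapshot(name): name is "scene" or "top" or "wrist"; returns a dict with "color" (384x512x3 uint8, blue, green, red), "camera_matrix" (3x3 intrinsics, pixels), "cam_to_world" (4x4, takes a point from camera to world coordinates). Camera axes: x right, y up, looking along -z (the intrinsics and any distortion apply to the point x, -y, -z); pixel columns grow to the right and rows downward; lengths in m; the calibration is good to about 2 mm. A picture is of the moment at which its call begins. There is no depth.
- sign_off(): hands the job in; it is judged then, once.
The state is a dict: "clock": time; "q": joint angles; "joint_velocities": joint speeds; "joint_efforts": joint torques, N m; "ee_pos": TCP position; "orientation": TCP orientation; "force": force on the tool from outside, world axes, zero at the start; "wrist_torque": the same for the moment, N m; "grip_width": opening from 0.0 (shut) to 1.0 (fully open); "finger_force": force on a finger pad.
Only numpy, scipy, OpenCV 4.12 (cv2) and the standard library are available. Lean on these libraries where they do the work, as an engineer would, in place of code of your own. Each camera call takes 0.05 s, during which the arm holds its last target. There are 200 camera calls.

## Working session

There is one attempt and no reset: what is moved stays moved. The work goes in short steps, Python scripts to look and compute and a shell command to move; the robot and the scene stay as the last step left them, time stands still between calls to the robot, and variables do not carry over. Pictures are saved under pics/ and viewed, at most 10 in all, crops included, and the job is handed in when it is done.

```bash
ls; mkdir -p pics; python3 - <<'E'
from workcell import get_obs, snapshot
import cv2,numpy as np
for n in("scene","top"):
    s=snapshot(n); cv2.imwrite(f"pics/{n}0.png",s["color"]); np.savez(f"{n}0.npz",**s); print(n,s["camera_matrix"].round(1).tolist(),s["cam_to_world"].round(3).tolist(), s.keys())
print(get_obs())
E
```

```text
pics
scene [[355.6, 0.0, 254.7], [0.0, 355.6, 188.6], [0.0, 0.0, 1.0]] [[0.587, -0.629, 0.509, 0.922], [0.809, 0.462, -0.363, -0.308], [-0.007, 0.625, 0.781, 0.693], [0.0, 0.0, 0.0, 1.0]] dict_keys(['color', 'camera_matrix', 'cam_to_world'])
top [[380.2, 0.0, 250.7], [0.0, 380.2, 194.3], [0.0, 0.0, 1.0]] [[-0.028, 0.998, -0.061, 0.5], [-0.999, -0.03, -0.032, -0.076], [-0.033, 0.06, 0.998, 1.074], [0.0, 0.0, 0.0, 1.0]] dict_keys(['color', 'camera_matrix', 'cam_to_world'])
{'clock': 0.1, 'q': array([-1.19017084,  0.53710119, -0.00441959,  1.53871888,  0.00260717,
        1.06731885, -0.07120953]), 'joint_velocities': array([-0.0007942 , -0.00056719,  0.00101237, -0.00244393, -0.00118633,
        0.00234704,  0.00049354]), 'joint_efforts': array([ 2.75293853e-03, -5.72077703e+01,  9.94175971e-01, -2.52232468e+01,
       -5.61133248e-02,  1.34551286e-02,  6.71633202e-06]), 'ee_pos': array([0.28075057, 0.58593059, 0.40394131]), 'orientation': array([-1.06666965e-04,  2.21534795e-01,  9.75152163e-01, -7.62927018e-04]), 'force': array([ 0.08766746,  0.56786368, -0.17900307]), 'wrist_torque': array([0.02713272, 0.00887572, 0.03232658]), 'finger_force': 0.0, 'grip_width': 0.9978851804419472}
```

View pics/scene0.png

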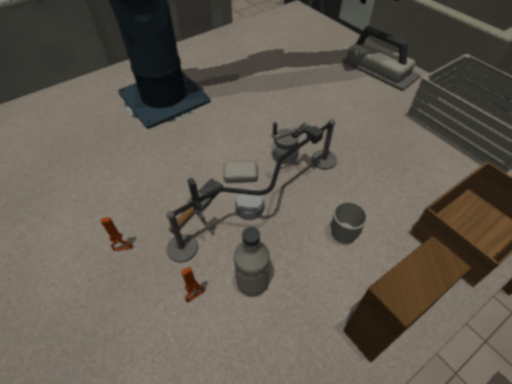

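View pics/top0.png

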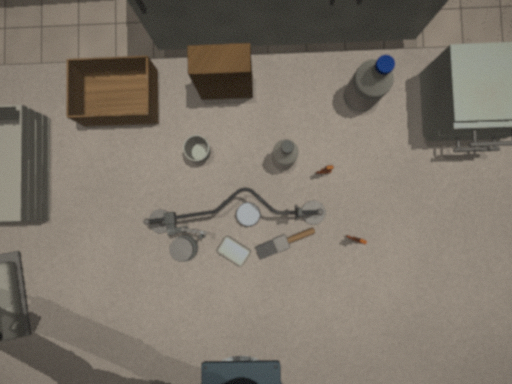

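The rail runs right (start post ~(314,212) in the top view) to left (end post ~(157,220)). The ring is at ~(297,212), the clamp at ~(170,220), and the keeper is on the robot side at ~(200,234). The tin sits under the bend and the jar is near the keeper.

```bash
cat > h.py <<'E'
import numpy as np,cv2
def load(n): 
    d=np.load(n+".npz"); return d["color"],d["camera_matrix"],d["cam_to_world"]
def ray(K,T,uv,z):
    uv=np.atleast_2d(np.asarray(uv,float)); d=np.c_[(uv[:,0]-K[0,2])/K[0,0],-(uv[:,1]-K[1,2])/K[1,1],-np.ones(len(uv))]@T[:3,:3].T
    o=T[:3,3]; return o+d*((z-o[2])/d[:,2])[:,None]
def proj(K,T,P):
    c=(np.atleast_2d(P)-T[:3,3])@T[:3,:3]; return np.c_[K[0,0]*c[:,0]/-c[:,2]+K[0,2],-K[1,1]*c[:,1]/-c[:,2]+K[1,2]]
def ortho(img,K,T,z,x0,x1,y0,y1,ppm):
    # image right = -y, up = +x ; pixel(0,0)=(x1,y1)
    W=int((y1-y0)*ppm);H=int((x1-x0)*ppm)
    P=np.array([[x1,y1,z],[x1,y0,z],[x0,y0,z],[x0,y1,z]]); s=proj(K,T,P).astype(np.float32)
    M=cv2.getPerspectiveTransform(s,np.float32([[0,0],[W,0],[W,H],[0,H]]))
    return cv2.warpPerspective(img,M,(W,H),flags=cv2.INTER_CUBIC)
E
python3 - <<'E'
from h import *
c,K,T=load("top0")
print(ray(K,T,[(314,212),(297,212),(245,190),(170,220),(157,220)],.13).round(3))
o=ortho(c,K,T,.13,.30,.56,-.24,.20,1800)
o=cv2.convertScaleAbs(o,alpha=1.6)
for i,y in enumerate(np.arange(.20,-.24,-.05)): cv2.line(o,(int((.20-y)*1800),0),(int((.20-y)*1800),6),(0,0,255),2)
cv2.imwrite("pics/o1.png",o); print(o.shape)
E
```

```text
[[ 0.51  -0.201  0.13 ]
 [ 0.511 -0.159  0.13 ]
 [ 0.57  -0.032  0.13 ]
 [ 0.5    0.157  0.13 ]
 [ 0.501  0.19   0.13 ]]
(468, 792, 3)
```

View pics/o1.png

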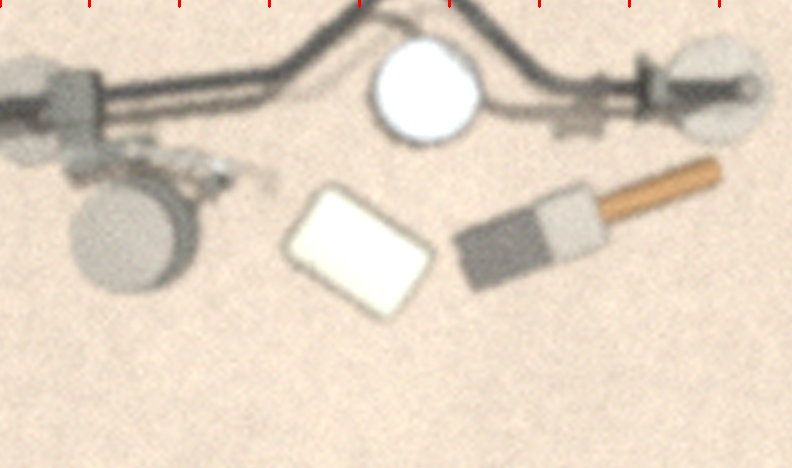

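The orthographic view shows all the rail legs. The start post is at ~(750,88), the ring at ~(647,88), the clamp at ~(75,100) and the keeper at ~(70–230,150–180).

```bash
python3 - <<'E'
from h import *
c,K,T=load("top0")
P=2000;x0,x1,y0,y1=.46,.62,-.24,.22
o=ortho(c,K,T,.13,x0,x1,y0,y1,P).astype(float)
g=o.max(2); print("bg",np.median(g))
w=np.clip(np.median(g)*0.42-g,0,None)
from scipy import ndimage
lab,n=ndimage.label(w>0); sz=ndimage.sum(w>0,lab,range(1,n+1)); m=np.isin(lab,1+np.where(sz>300)[0]); w=w*m
xs=x1-(np.arange(g.shape[0])+.5)/P
for col in range(0,g.shape[1],10):
    s=w[:,col:col+10].sum(1)
    if s.sum()>0: print(round(y1-(col+5)/P,4), round((s*xs).sum()/s.sum(),4), round((s>0).sum()/P,4))
cv2.imwrite("pics/m.png",(w>0)*255)
E
```

```text
bg 150.0
0.2075 0.4974 0.0095
0.2025 0.498 0.0095
0.1975 0.4981 0.0095
0.1925 0.4987 0.01
0.1875 0.4984 0.01
0.1825 0.4979 0.0115
0.1775 0.5004 0.0095
-0.1425 0.511 0.0035
-0.1475 0.5111 0.0045
-0.1525 0.5113 0.0115
-0.1575 0.5103 0.0225
-0.1625 0.5018 0.004[ WARN:0@0.627] global loadsave.cpp:1063 imwrite_ Unsupported depth image for selected encoder is fallbacked to CV_8U.
```

```bash
python3 - <<'E'
from h import *
c,K,T=load("top0")
P=2000;x0,x1,y0,y1=.46,.62,-.24,.22
o=ortho(c,K,T,.13,x0,x1,y0,y1,P).astype(float)
g=o.max(2)
from scipy import ndimage
xs=x1-(np.arange(g.shape[0])+.5)/P
for col in range(0,g.shape[1],12):
    s=g[:,col:col+12].mean(1); th=s.min()+.45*(150-s.min()); i=s.argmin()
    lab,n=ndimage.label(s<th); k=lab==lab[i]; ww=(th-s)*k
    print(round(y1-(col+6)/P,4), round((ww*xs).sum()/ww.sum(),4), round(k.sum()/P,4),int(s.min()))
E
```

```text
0.217 0.4984 0.018 103
0.211 0.4957 0.024 79
0.205 0.496 0.024 55
0.199 0.4966 0.0225 57
0.193 0.4974 0.0235 56
0.187 0.4978 0.021 53
0.181 0.497 0.0225 58
0.175 0.4978 0.0265 66
0.169 0.5013 0.038 76
0.163 0.4988 0.045 80
0.157 0.4912 0.061 84
0.151 0.4931 0.061 82
0.145 0.4961 0.059 63
0.139 0.5076 0.0105 60
0.133 0.5085 0.009 60
0.127 0.5091 0.01 62
0.121 0.5097 0.01 60
0.115 0.5106 0.009 60
0.109 0.5116 0.0095 64
0.103 0.5122 0.009 60
0.097 0.5128 0.0095 61
0.091 0.5136 0.009 64
0.085 0.5143 0.009 61
0.079 0.515 0.009 61
0.073 0.5155 0.0095 64
0.067 0.5164 0.0085 63
0.061 0.5172 0.009 64
0.055 0.5174 0.01 62
0.049 0.5168 0.017 57
0.043 0.5199 0.014 62
0.037 0.5239 0.014 61
0.031 0.5288 0.014 64
0.025 0.5342 0.015 63
0.019 0.5394 0.014 62
0.013 0.5438 0.014 63
0.007 0.5488 0.015 62
0.001 0.5538 0.0145 60
-0.005 0.558 0.0165 66
-0.011 0.5649 0.011 67
-0.017 0.5686 0.01 63
-0.023 0.5709 0.009 61
-0.029 0.5719 0.009 65
-0.035 0.5716 0.0095 65
-0.041 0.5702 0.01 64
-0.047 0.5669 0.0115 64
-0.053 0.5615 0.0135 65
-0.059 0.5558 0.0135 67
-0.065 0.5501 0.016 73
-0.071 0.5436 0.0145 71
-0.077 0.5381 0.0135 65
-0.083 0.5324 0.013 65
-0.089 0.5265 0.0135 67
-0.095 0.5209 0.014 67
-0.101 0.5167 0.012 72
-0.107 0.5134 0.0115 76
-0.113 0.5118 0.0105 80
-0.119 0.5059 0.0285 78
-0.125 0.5059 0.0285 76
-0.131 0.5073 0.0305 72
-0.137 0.5115 0.0115 68
-0.143 0.5111 0.009 58
-0.149 0.5111 0.01 56
-0.155 0.5091 0.03 47
-0.161 0.5091 0.0305 61
-0.167 0.5055 0.0285 77
-0.173 0.5053 0.025 69
-0.179 0.5068 0.0205 61
-0.185 0.5076 0.018 59
-0.191 0.5085 0.0155 61
-0.197 0.5092 0.0135 59
-0.203 0.5096 0.013 58
-0.209 0.5102 0.0155 76
-0.215 0.6046 0.015 84
-0.221 0.6065 0.0165 84
-0.227 0.6105 0.0165 76
-0.233 0.6118 0.017 72
-0.239 0.6108 0.0115 71
```

```bash
python3 -m creep '0 0 1 .4 -1.2 0 .4; 0 0 2 .8 -2.4 0 .4; 0 0 3 1.2 -3.6 0 .4; 0 0 4 1.6 -4.8 0 .4; 0 0 4.27 2 -6 0 .4; 0 0 4.27 2.4 -7.2 0 .4; 0 0 4.27 2.8 -8.4 0 .4; 0 0 4.27 3.2 -9.6 0 .4' 5
```

```text
clock: 0.77
ee_pos: [0.377, 0.2962, 0.4045]
orientation: [-0.0, -0.0, 1.0, -0.0]
force: [0.8, 0.5, -0.3]
grip_width: 0.423
finger_force: 0.0
```

```bash
python3 -m creep '0 0 0 .4 -1.2 0 .4; 0 0 0 .8 -2.4 0 .4; 0 0 0 1.2 -3.6 0 .4; 0 0 0 1.6 -4.8 0 .4; 0 0 0 2 -6 0 .4; 0 0 0 2.4 -7.2 0 .4; 0 0 0 2.8 -8.4 0 .4; 0 0 0 3 -9 0 .4' 5
```

```text
clock: 1.43
ee_pos: [0.4674, 0.0236, 0.4047]
orientation: [0.0, 0.002, 1.0, -0.001]
force: [-0.3, -0.4, 1.0]
grip_width: 0.4
finger_force: 0.0
```

```bash
python3 -m creep '0 0 0 .3 -1.2 0 .4; 0 0 0 .6 -2.4 0 .4; 0 0 0 .9 -3.6 0 .4; 0 0 0 1.2 -4.8 0 .4; 0 0 0 1.47 -6 0 .4; 0 0 0 1.47 -6.17 0 .4; 0 0 0 1.47 -6.17 0 .4; 0 0 0 1.47 -6.17 0 .4' && python3 - <<'E'
from workcell import *
import cv2,numpy as np
s=snapshot("wrist"); cv2.imwrite("pics/w1.png",s["color"]); np.savez("w1.npz",**s); print(s["camera_matrix"].round(1).tolist(),s["cam_to_world"].round(3).tolist(),get_obs()["force"],get_obs()["q"])
E
```

```text
clock: 2.1
ee_pos: [0.5107, -0.1563, 0.4043]
orientation: [-0.001, -0.0, 1.0, 0.0]
force: [0.8, -0.0, 0.3]
grip_width: 0.404
finger_force: 0.0
[[327.7, 0.0, 258.7], [0.0, 327.7, 194.3], [0.0, 0.0, 1.0]] [[-0.0, -0.966, -0.257, 0.445], [1.0, 0.0, -0.001, -0.156], [0.001, -0.257, 0.966, 0.385], [0.0, 0.0, 0.0, 1.0]] [-0.61587276  0.8131672  -0.04766865] [ 0.00517776  0.34361911  0.25686161  1.85896089 -0.10629768  0.95323588
  1.88216935]
```

View pics/w1.png

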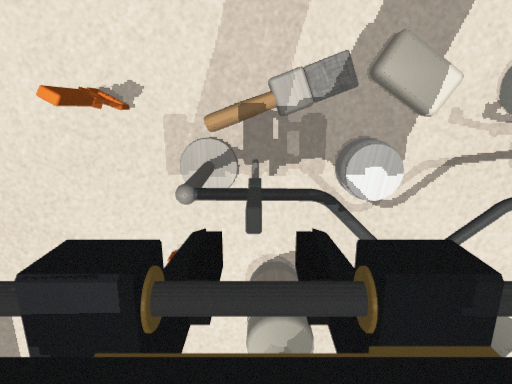

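The tab is at columns 247–261, rows ~178–233 (top face near row ~225). The post top is at (186,194) and the rod at row ~194.

```bash
python3 - <<'E'
from h import *
c,K,T=load("w1")
g=c.max(2)
for r in (186,194,205,215,225,230): 
    k=np.where(g[r,225:290]<100)[0]+225; print(r,k.min() if len(k) else None,k.max() if len(k) else None, len(k))
for q in (275,300): k=np.where(g[170:215,q]<110)[0]+170; print(q,k.min(),k.max(),ray(K,T,[(q,(k.min()+k.max())/2)],.13).round(4))
print(ray(K,T,[(253.5,232),(253.5,207),(246.5,225),(260.5,225)],.195).round(4))
print(ray(K,T,[(186,194)],.13).round(4))
E
```

```text
186 249 260 12
194 225 289 65
205 247 261 15
215 246 261 16
225 246 261 16
230 246 261 16
275 189 199 [[ 0.5121 -0.1427  0.13  ]]
300 189 200 [[ 0.5125 -0.1226  0.13  ]]
[[ 0.5191 -0.1591  0.195 ]
 [ 0.503  -0.159   0.195 ]
 [ 0.5145 -0.1634  0.195 ]
 [ 0.5145 -0.1548  0.195 ]]
[[ 0.5121 -0.2142  0.13  ]]
```

```bash
python3 -m creep '0 0 0 .02 -.07 -.5 .4; 0 0 0 .02 -.07 -1 .4; 0 0 0 .02 -.07 -1.5 .4; 0 0 0 .02 -.07 -2 .4; 0 0 0 .02 -.07 -2.4 .4; 0 0 0 .02 -.07 -2.73 .4; 0 0 0 .02 -.07 -2.73 .4;0 0 0 .02 -.07 -2.73 .4' && python3 -m creep '0 0 0 0 0 0 .2; 0 0 0 0 0 0 .08; 0 0 0 0 0 0 .08; 0 0 0 0 0 0 .08; 0 0 0 0 0 0 .08; 0 0 0 0 0 0 .08' 8
```

```text
clock: 2.82
ee_pos: [0.5116, -0.1579, 0.3227]
orientation: [-0.0, -0.001, 1.0, 0.0]
force: [0.2, -1.1, 0.0]
grip_width: 0.399
finger_force: 0.0
clock: 3.32
ee_pos: [0.5117, -0.159, 0.3232]
orientation: [0.0, -0.0, 1.0, -0.0]
force: [-1.2, 0.4, 3.0]
grip_width: 0.111
finger_force: 8.0
```

```bash
cat > path.py <<'E'
from h import *
# leg lines: point, yaw(deg from +y, + = left/toward -x)
L=[]
def fit(y0,y1):
    import re
    D=np.loadtxt("rod.txt"); k=(D[:,0]>=y0)&(D[:,0]<=y1); p=np.polyfit(D[k,0],D[k,1],1); return p
def path(lines,R=.03,start=-.1591,n=4000):
    # lines: (slope,intercept) x=a*y+b
    V=[(lines[0][0]*start+lines[0][1],start)]
    for (a,b),(c,d) in zip(lines[:-1],lines[1:]): y=(d-b)/(a-c); V.append((a*y+b,y))
    V.append((lines[-1][0]*.15+lines[-1][1],.15)); V=np.array(V)
    pts=[V[0]]
    for i in range(1,len(V)-1):
        u=V[i]-V[i-1];u/=np.linalg.norm(u);v=V[i+1]-V[i];v/=np.linalg.norm(v)
        th=np.arccos(u@v);t=R*np.tan(th/2); A=V[i]-u*t; nn=v-u*(u@v); nn/=np.linalg.norm(nn); C=A+nn*R
        for f in np.linspace(0,th,40): pts.append(C-nn*R*np.cos(f)+u*R*np.sin(f))
    pts.append(V[-1]); pts=np.array(pts); s=np.r_[0,np.cumsum(np.linalg.norm(np.diff(pts,axis=0),axis=1))]
    g=np.arange(0,s[-1],.0005); X=np.c_[np.interp(g,s,pts[:,0]),np.interp(g,s,pts[:,1])]
    t=np.gradient(X,axis=0); yaw=np.degrees(np.arctan2(-t[:,0],t[:,1])); return g,X,yaw
E
python3 - <<'E'
from h import *
c,K,T=load("w1"); g=c.max(2)
print("w1 leg2")
for q in list(range(305,372,6)):
    k=np.where(g[185:240,q]<110)[0]+185
    if len(k): print(q,k.min(),k.max(),ray(K,T,[(q,(k.min()+k.max())/2)],.13).round(4)[0,:2])
c,K,T=load("top0")
P=2000;x0,x1,y0,y1=.46,.62,-.24,.22
o=ortho(c,K,T,.13,x0,x1,y0,y1,P).astype(float).max(2)
from scipy import ndimage
xs=x1-(np.arange(o.shape[0])+.5)/P; R=[]
for col in range(0,o.shape[1],4):
    s=o[:,col:col+4].mean(1); th=s.min()+.45*(150-s.min()); i=s.argmin()
    lab,n=ndimage.label(s<th); k=lab==lab[i]; ww=(th-s)*k
    R.append((y1-(col+2)/P,(ww*xs).sum()/ww.sum()))
np.savetxt("rod.txt",R)
from path import fit
for a in ((-.151,-.139),(-.097,-.054),(.005,.04),(.065,.138)): p=fit(*a); print(a,p.round(4),np.degrees(np.arctan(-p[0])).round(1))
E
python3 -m creep '0 0 0 0 0 .05 .08; 0 0 0 0 0.1 .05 .08; 0 0 0 0 .2 .05 .08; 0 0 0 0 .3 .05 .08; 0 0 0 0 .4 .05 .08; 0 0 0 0 .5 .05 .08; 0 0 0 0 .5 .05 .08; 0 0 0 0 .5 .05 .08'
```

```text
w1 leg2
305 189 239 [ 0.529 -0.118]
311 189 239 [ 0.529  -0.1131]
317 190 239 [ 0.5294 -0.1082]
323 192 239 [ 0.5303 -0.1032]
329 194 239 [ 0.5311 -0.0983]
335 198 214 [ 0.5222 -0.0939]
341 204 220 [ 0.5273 -0.0887]
347 210 226 [ 0.5324 -0.0834]
353 216 232 [ 0.5377 -0.0781]
359 222 238 [ 0.5429 -0.0728]
365 228 239 [ 0.546  -0.0675]
371 234 239 [ 0.5487 -0.0623]
(-0.151, -0.139) [0.0115 0.5128] -0.7
(-0.097, -0.054) [0.9659 0.6126] -44.0
(0.005, 0.04) [-0.8305  0.5548] 39.7
(0.065, 0.138) [-0.1201  0.5244] 6.8
clock: 3.98
ee_pos: [0.5116, -0.1437, 0.3243]
orientation: [-0.0, -0.0, 1.0, 0.0]
force: [-0.2, 0.4, -1.3]
grip_width: 0.114
finger_force: 8.0
```

```bash
cat >> path.py <<'E'
LINES=[(0,.5117),(.972,.6133),(-.8305,.5553),(-.1201,.5249)]
def rows(s0,step,n,cx,cy,cyaw,lines=LINES):
    g,X,yaw=path(lines)
    for i in range(1,n+1):
        s=s0+step*i; x=np.interp(s,g,X[:,0]);y=np.interp(s,g,X[:,1]);w=np.interp(s,g,yaw)
        print("%.0f: %.2f  %.3f %.3f   [%.4f %.4f %.1f]"%(s*1e3,(w-cyaw)/6,(x-cx)/.03,(y-cy)/.03,x,y,w))
E
python3 -c "
from path import *
rows(.015,.006,54,.5117,-.1441,0)"
```

```text
21: 0.00  0.000 0.200   [0.5117 -0.1381 0.0]
27: -0.00  0.000 0.400   [0.5117 -0.1321 -0.0]
33: -0.00  0.000 0.600   [0.5117 -0.1261 -0.0]
39: -0.00  0.000 0.800   [0.5117 -0.1201 -0.0]
45: -0.83  0.004 1.000   [0.5118 -0.1141 -5.0]
51: -2.74  0.041 1.196   [0.5129 -0.1082 -16.4]
57: -4.65  0.116 1.381   [0.5152 -0.1027 -27.9]
63: -6.57  0.227 1.547   [0.5185 -0.0977 -39.4]
69: -7.36  0.364 1.693   [0.5226 -0.0933 -44.2]
75: -7.36  0.503 1.837   [0.5268 -0.0890 -44.2]
81: -7.36  0.642 1.980   [0.5310 -0.0847 -44.2]
87: -7.36  0.782 2.123   [0.5352 -0.0804 -44.2]
93: -7.36  0.921 2.267   [0.5393 -0.0761 -44.2]
99: -7.36  1.061 2.410   [0.5435 -0.0718 -44.2]
105: -7.36  1.200 2.554   [0.5477 -0.0675 -44.2]
111: -7.36  1.339 2.697   [0.5519 -0.0632 -44.2]
117: -7.36  1.479 2.840   [0.5561 -0.0589 -44.2]
123: -7.36  1.618 2.984   [0.5602 -0.0546 -44.2]
129: -6.83  1.756 3.128   [0.5644 -0.0502 -41.0]
135: -4.92  1.871 3.292   [0.5678 -0.0454 -29.5]
141: -2.99  1.952 3.474   [0.5702 -0.0399 -17.9]
147: -1.09  1.994 3.670   [0.5715 -0.0340 -6.5]
153: 0.81  1.997 3.869   [0.5716 -0.0280 4.9
[... 722 characters left out ...]
[0.5189 0.0505 8.9]
255: 1.14  0.214 6.686   [0.5181 0.0565 6.8]
261: 1.14  0.190 6.885   [0.5174 0.0624 6.8]
267: 1.14  0.166 7.083   [0.5167 0.0684 6.8]
273: 1.14  0.142 7.282   [0.5160 0.0744 6.8]
279: 1.14  0.118 7.480   [0.5153 0.0803 6.8]
285: 1.14  0.095 7.679   [0.5145 0.0863 6.8]
291: 1.14  0.071 7.877   [0.5138 0.0922 6.8]
297: 1.14  0.047 8.076   [0.5131 0.0982 6.8]
303: 1.14  0.023 8.275   [0.5124 0.1041 6.8]
309: 1.14  -0.001 8.473   [0.5117 0.1101 6.8]
315: 1.14  -0.025 8.672   [0.5110 0.1161 6.8]
321: 1.14  -0.048 8.870   [0.5102 0.1220 6.8]
327: 1.14  -0.072 9.069   [0.5095 0.1280 6.8]
333: 1.14  -0.096 9.267   [0.5088 0.1339 6.8]
339: 1.14  -0.120 9.466   [0.5081 0.1399 6.8]
```

```bash
python3 -m creep '0 0 0 0 .1 0 .08; 0 0 0 0 .25 0 .08; 0 0 0 0 .4 0 .08; 0 0 0 0 .55 0 .08; 0 0 0 0 .7 0 .08; 0 0 0 0 .8 0 .08; 0 0 -.1 0 .9 0 .08; 0 0 -.83 .004 1 0 .08'
python3 -m creep '0 0 -.95 .01 .1 0 .08; 0 0 -1.91 .037 .196 0 .08; 0 0 -2.85 .07 .29 0 .08; 0 0 -3.82 .112 .381 0 .08; 0 0 -3.82 .112 .381 0 .08'
```

```text
clock: 4.65
ee_pos: [0.5116, -0.1138, 0.3244]
orientation: [0.0, 0.044, 0.999, 0.0]
force: [0.1, -0.3, -0.8]
grip_width: 0.11
finger_force: 8.0
clock: 5.07
ee_pos: [0.5153, -0.1017, 0.3243]
orientation: [0.0, 0.242, 0.97, 0.0]
force: [-0.3, 0.5, -1.1]
grip_width: 0.112
finger_force: 8.0
```

```bash
python3 -m creep '0 0 -.96 .052 .085 0 .08; 0 0 -1.92 .111 .166 0 .08; 0 0 -2.55 .178 .24 0 .08; 0 0 -2.71 .248 .312 0 .08; 0 0 -2.71 .317 .384 0 .08; 0 0 -2.71 .387 .456 0 .08; 0 0 -2.71 .457 .528 0 .08; 0 0 -2.71 .457 .528 0 .08'
python3 -m creep '0 0 0 .07 .072 0 .08; 0 0 0 .15 .154 0 .08; 0 0 0 .22 .226 0 .08; 0 0 0 .29 .298 0 .08; 0 0 0 .348 .358 0 .08; 0 0 0 .348 .358 0 .08'
```

```text
clock: 5.73
ee_pos: [0.5292, -0.0862, 0.3243]
orientation: [0.0, 0.375, 0.927, 0.0]
force: [-0.7, 0.6, -0.2]
grip_width: 0.112
finger_force: 8.0
clock: 6.23
ee_pos: [0.5396, -0.0754, 0.3243]
orientation: [0.0, 0.375, 0.927, 0.0]
force: [0.7, 0.5, -1.6]
grip_width: 0.112
finger_force: 8.0
```

```bash
python3 -m creep '0 0 0 .1 .103 0 .08; 0 0 0 .2 .206 0 .08; 0 0 0 .3 .309 0 .08; 0 0 0 .4 .412 0 .08; 0 0 0 .5 .515 0 .08; 0 0 0 .6 .618 0 .08; 0 0 0 .697 .717 0 .08; 0 0 0 .697 .717 0 .08'
python3 - <<'E'
from workcell import *
from h import *
s=snapshot("wrist"); cv2.imwrite("pics/w2.png",s["color"]); np.savez("w2.npz",**s)
E
```

```text
clock: 6.9
ee_pos: [0.5607, -0.0535, 0.3243]
orientation: [0.0, 0.375, 0.927, 0.0]
force: [-0.4, -0.3, -0.8]
grip_width: 0.114
finger_force: 8.0
```

View pics/w2.png

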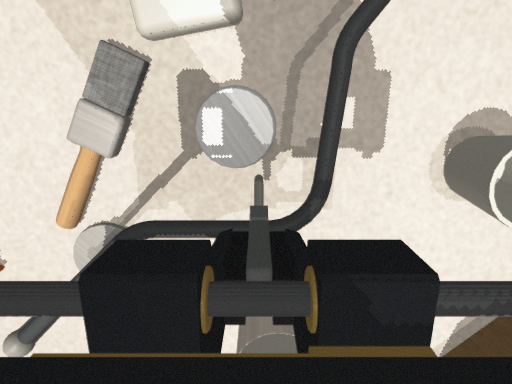

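The wrist view shows the ring on the rod at (259,222), just before the second bend. Leg 3 climbs at columns ~325–345, rows 50–190, and the tab is upright.

```bash
python3 - <<'E'
from path import *
c,K,T=load("w2"); g=c.max(2)
gg,X,yaw=path(LINES)
from scipy import ndimage
for r in list(range(5,220,15)):
    lab,n=ndimage.label(g[r,270:400]<70)
    sz=[(lab==i).sum() for i in range(1,n+1)]
    if not n: continue
    k=np.where(lab==1+int(np.argmax(sz)))[0]+270
    p=ray(K,T,[((k.min()+k.max())/2,r)],.13)[0,:2]
    d=X-p; i=np.argmin((d**2).sum(1)); t=np.radians(yaw[i]); left=np.array([-np.cos(t),-np.sin(t)])
    print(r,k.min(),k.max(),p.round(4),"s",gg[i].round(4),"left of path mm",round(-(d[i]@left)*1e3,2))
E
```

```text
5 360 385 [0.5174 0.0644] s 0.263 left of path mm -0.24
20 348 372 [0.5183 0.056 ] s 0.2545 left of path mm -0.1
35 340 361 [0.5202 0.0484] s 0.2465 left of path mm -0.9
50 345 354 [0.5251 0.0437] s 0.24 left of path mm -3.91
65 332 341 [0.5259 0.0346] s 0.2315 left of path mm 0.56
80 330 340 [0.5307 0.0294] s 0.2245 left of path mm 0.11
95 327 336 [0.535  0.0234] s 0.217 left of path mm 0.67
110 325 343 [0.5415 0.0195] s 0.21 left of path mm -1.84
125 323 330 [0.5446 0.0117] s 0.202 left of path mm 0.78
140 320 328 [0.5495 0.0057] s 0.194 left of path mm 0.84
155 318 326 [ 5.547e-01 -3.000e-04] s 0.186 left of path mm 0.64
170 325 333 [ 0.5635 -0.003 ] s 0.1785 left of path mm -4.41
185 313 330 [ 0.567  -0.0114] s 0.17 left of path mm -1.72
200 306 325 [ 0.5711 -0.0194] s 0.1615 left of path mm -1.42
215 289 315 [ 0.5724 -0.0306] s 0.1505 left of path mm -0.64
```

```bash
python3 - <<'E'
from path import *
c,K,T=load("w2"); g=cv2.GaussianBlur(c,(5,5),0).max(2)
gg,X,yaw=path(LINES)
from scipy import ndimage
for r in list(range(5,222,12)):
    lab,n=ndimage.label(g[r,270:400]<92)
    sz=[(lab==i).sum() for i in range(1,n+1)]
    if not n: continue
    k=np.where(lab==1+int(np.argmax(sz)))[0]+270
    p=ray(K,T,[((k.min()+k.max())/2,r)],.13)[0,:2]
    d=X-p; i=np.argmin((d**2).sum(1)); t=np.radians(yaw[i]); left=np.array([-np.cos(t),-np.sin(t)])
    print(r,k.min(),k.max(),p.round(4),"s",gg[i].round(4),"left of path mm",round(-(d[i]@left)*1e3,2))
E
```

```text
5 360 384 [0.5172 0.0642] s 0.263 left of path mm -0.06
17 350 374 [0.5179 0.0575] s 0.256 left of path mm 0.06
29 343 365 [0.5193 0.0513] s 0.2495 left of path mm -0.58
41 337 357 [0.5211 0.0454] s 0.2435 left of path mm -0.9
53 333 353 [0.5239 0.0405] s 0.2375 left of path mm -1.35
65 332 351 [0.5276 0.0363] s 0.2315 left of path mm -1.92
77 330 349 [0.5312 0.032 ] s 0.226 left of path mm -1.9
89 328 347 [0.5349 0.0275] s 0.2205 left of path mm -1.88
101 326 344 [0.5385 0.0228] s 0.2145 left of path mm -1.6
113 324 342 [0.5423 0.0181] s 0.2085 left of path mm -1.57
125 323 340 [0.5464 0.0136] s 0.202 left of path mm -1.81
137 320 338 [0.5501 0.0086] s 0.196 left of path mm -1.53
149 318 336 [0.5542 0.0037] s 0.1895 left of path mm -1.5
161 317 334 [ 0.5585 -0.0011] s 0.183 left of path mm -1.74
173 315 332 [ 0.5627 -0.0062] s 0.1765 left of path mm -1.72
185 313 330 [ 0.567  -0.0114] s 0.17 left of path mm -1.72
197 308 326 [ 0.5703 -0.0177] s 0.163 left of path mm -1.42
209 299 319 [ 0.5725 -0.0255] s 0.1555 left of path mm -1.16
221 270 309 [ 0.5701 -0.0381] s 0.1425 left of path mm 0.65
```

```bash
sed -i 's/(-.8305,.5553)/(-.8305,.5570)/' path.py; python3 -c "
from path import *
rows(.123,.003,22,.5602,-.0546,-44.2)
rows(.189,.006,14,.5602,-.0546,-44.2)"
```

```text
126: 0.00  0.071 0.072   [0.5623 -0.0524 -44.2]
129: 0.16  0.141 0.144   [0.5644 -0.0503 -43.2]
132: 1.09  0.206 0.220   [0.5664 -0.0480 -37.7]
135: 2.02  0.263 0.302   [0.5681 -0.0455 -32.1]
138: 3.01  0.311 0.389   [0.5695 -0.0429 -26.1]
141: 3.95  0.351 0.481   [0.5707 -0.0402 -20.5]
144: 4.89  0.381 0.576   [0.5716 -0.0373 -14.9]
147: 5.87  0.402 0.674   [0.5723 -0.0344 -9.0]
150: 6.81  0.413 0.774   [0.5726 -0.0314 -3.3]
153: 7.75  0.413 0.874   [0.5726 -0.0284 2.3]
156: 8.74  0.404 0.973   [0.5723 -0.0254 8.2]
159: 9.68  0.385 1.071   [0.5718 -0.0225 13.9]
162: 10.62  0.356 1.167   [0.5709 -0.0196 19.5]
165: 11.60  0.318 1.259   [0.5697 -0.0168 25.4]
168: 12.54  0.271 1.347   [0.5683 -0.0142 31.1]
171: 13.48  0.215 1.430   [0.5667 -0.0117 36.7]
174: 13.98  0.152 1.508   [0.5648 -0.0094 39.7]
177: 13.98  0.089 1.585   [0.5629 -0.0071 39.7]
180: 13.98  0.025 1.662   [0.5609 -0.0047 39.7]
183: 13.98  -0.039 1.739   [0.5590 -0.0024 39.7]
186: 13.98  -0.103 1.816   [0.5571 -0.0001 39.7]
189: 13.98  -0.167 1.893   [0.5552 0.0022 39.7]
195: 13.98  -0.295 2.047   [0.5514 0.0068 39.7]
201: 13.98  -0.423 2.200   [0.5475 0.0114 39.7]
207: 13.98  -0.550 2.354   [0.5437 0.0160 39.7]
213: 13.98  -0.678 2.508   [0.5399 0.0206 39.7]
219: 13.98  -0.806 2.662   [0.5360 0.0253 39.7]
225: 13.98  -0.934 2.816   [0.5322 0.0299 39.7]
231: 13.98  -1.062 2.970   [0.5284 0.0345 39.7]
237: 13.68  -1.189 3.124   [0.5245 0.0391 37.9]
243: 11.78  -1.295 3.293   [0.5213 0.0442 26.5]
249: 9.86  -1.366 3.480   [0.5192 0.0498 15.0]
255: 8.51  -1.400 3.677   [0.5182 0.0557 6.8]
261: 8.51  -1.423 3.875   [0.5175 0.0617 6.8]
267: 8.51  -1.447 4.074   [0.5168 0.0676 6.8]
273: 8.51  -1.471 4.272   [0.5161 0.0736 6.8]
```

```bash
python3 -m creep '0 0 0 .07 .072 0 .08; 0 0 .16 .141 .144 0 .08; 0 0 1.09 .206 .22 0 .08; 0 0 2.02 .263 .302 0 .08; 0 0 3.01 .311 .389 0 .08; 0 0 3.95 .351 .481 0 .08; 0 0 3.95 .351 .481 0 .08'
python3 -m creep '0 0 .94 .03 .095 0 .08; 0 0 1.92 .051 .193 0 .08; 0 0 2.86 .062 .293 0 .08; 0 0 3.8 .062 .393 0 .08; 0 0 3.8 .062 .393 0 .08'
```

```text
clock: 7.53
ee_pos: [0.5709, -0.0396, 0.3244]
orientation: [0.0, 0.175, 0.985, 0.0]
force: [-0.6, 0.2, -2.1]
grip_width: 0.118
finger_force: 8.0
clock: 7.95
ee_pos: [0.5725, -0.0279, 0.3243]
orientation: [-0.0, -0.021, 1.0, 0.0]
force: [-0.2, -0.7, -2.3]
grip_width: 0.111
finger_force: 8.0
```

```bash
python3 -m creep '0 0 .99 -.009 .099 0 .08; 0 0 1.93 -.028 .197 0 .08; 0 0 2.87 -.057 .293 0 .08; 0 0 3.85 -.095 .385 0 .08; 0 0 4.79 -.142 .473 0 .08; 0 0 5.73 -.198 .556 0 .08; 0 0 6.23 -.261 .634 0 .08; 0 0 6.23 -.261 .634 0 .08'
python3 -m creep '0 0 0 -.063 .077 0 .08; 0 0 0 -.127 .154 0 .08; 0 0 0 -.191 .231 0 .08; 0 0 0 -.319 .385 0 .08; 0 0 0 -.319 .385 0 .08'
```

```text
clock: 8.62
ee_pos: [0.5643, -0.0092, 0.3242]
orientation: [-0.0, -0.339, 0.941, 0.0]
force: [-0.3, -0.7, -0.9]
grip_width: 0.111
finger_force: 8.0
clock: 9.03
ee_pos: [0.5544, 0.0035, 0.3242]
orientation: [-0.0, -0.34, 0.94, 0.0]
force: [0.5, 1.0, -0.2]
grip_width: 0.116
finger_force: 8.0
```

```bash
python3 -m creep '0 0 0 -.1 .12 0 .08; 0 0 0 -.2 .24 0 .08; 0 0 0 -.3 .361 0 .08; 0 0 0 -.4 .481 0 .08; 0 0 0 -.5 .602 0 .08; 0 0 0 -.639 .769 0 .08; 0 0 0 -.639 .769 0 .08'
python3 - <<'E'
from workcell import *
from path import *
from scipy import ndimage
s=snapshot("wrist"); cv2.imwrite("pics/w3.png",s["color"]); np.savez("w3.npz",**s)
E
```

```text
clock: 9.62
ee_pos: [0.5351, 0.0267, 0.3242]
orientation: [-0.0, -0.341, 0.94, 0.0]
force: [-0.6, 0.8, -1.1]
grip_width: 0.112
finger_force: 8.0
```

View pics/w3.png

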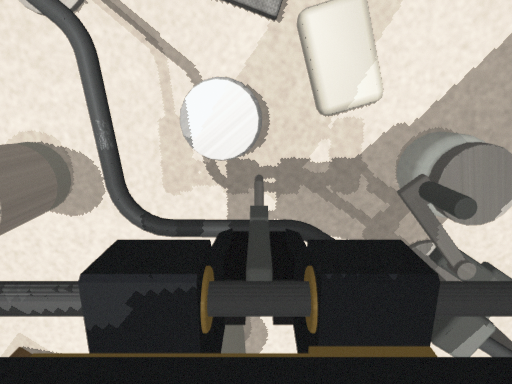

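The ring is well seated on leg 3 (rod row ~228). The peg is at ~(465,208) (top) to (430,185) (foot), the keeper pin at ~(467,270), and the clamp at ~(460,330).

```bash
python3 - <<'E'
from path import *
c,K,T=load("w3"); g=cv2.GaussianBlur(c,(5,5),0).max(2)
gg,X,yaw=path(LINES)
from scipy import ndimage
for q in list(range(140,206,10))+[280,290,300,310,320]:
    lab,n=ndimage.label(g[200:238,q]<92)
    if not n: continue
    sz=[(lab==i).sum() for i in range(1,n+1)]
    k=np.where(lab==1+int(np.argmax(sz)))[0]+200
    p=ray(K,T,[(q,(k.min()+k.max())/2)],.13)[0,:2]
    d=X-p; i=np.argmin((d**2).sum(1)); t=np.radians(yaw[i]); left=np.array([-np.cos(t),-np.sin(t)])
    print(q,k.min(),k.max(),p.round(4),"s",gg[i].round(4),"left mm",round(-(d[i]@left)*1e3,2))
print("peg top",ray(K,T,[(465,208)],.175),"peg foot",ray(K,T,[(430,187)],.143),"pin",ray(K,T,[(467,270)],.145))
E
```

```text
140 207 226 [ 0.5725 -0.0284] s 0.153 left mm 0.14
150 214 231 [ 0.5718 -0.022 ] s 0.1595 left mm -0.16
160 218 234 [ 0.5699 -0.0165] s 0.1655 left mm -0.31
170 220 235 [ 0.567  -0.0116] s 0.171 left mm -0.36
180 220 235 [ 0.5634 -0.0072] s 0.1765 left mm -0.3
190 220 235 [ 0.5598 -0.0029] s 0.182 left mm -0.29
200 220 235 [0.5562 0.0015] s 0.188 left mm -0.28
280 220 237 [0.5276 0.0367] s 0.233 left mm -0.82
290 220 237 [0.524 0.041] s 0.239 left mm -0.68
300 221 237 [0.5206 0.0456] s 0.2445 left mm 0.1
310 225 237 [0.5179 0.0507] s 0.25 left mm 1.11
320 230 237 [0.5153 0.0561] s 0.256 left mm 2.8
peg top [[0.4605937  0.07611918 0.175     ]] peg foot [[0.45870914 0.07658677 0.143     ]] pin [[0.47755968 0.12486932 0.145     ]]
```

```bash
python3 -m creep '0 0 0 -.064 .077 0 .08; 0 0 0 -.16 .193 0 .08; 0 0 0 -.256 .308 0 .08; 0 0 0 -.32 .385 0 .08; 0 0 -.3 -.383 .462 0 .08; 0 0 -1.25 -.438 .545 0 .08; 0 0 -2.2 -.489 .631 0 .08; 0 0 -2.2 -.489 .631 0 .08'
python3 -m creep '0 0 -.95 -.04 .092 0 .08; 0 0 -1.92 -.071 .187 0 .08; 0 0 -2.8 -.091 .285 0 .08; 0 0 -3.27 -.105 .384 0 .08; 0 0 -3.27 -.117 .483 0 .08;  0 0 -3.27 -.117 .483 0 .08'
```

```text
clock: 10.33
ee_pos: [0.5208, 0.0451, 0.3243]
orientation: [-0.0, -0.228, 0.974, 0.0]
force: [0.4, 0.8, -0.7]
grip_width: 0.111
finger_force: 8.0
clock: 10.83
ee_pos: [0.5176, 0.0595, 0.3243]
orientation: [0.0, -0.063, 0.998, 0.0]
force: [-0.4, 1.6, -1.7]
grip_width: 0.109
finger_force: 8.0
```

```bash
python3 -m creep '0 0 0 -.018 .15 0 .08; 0 0 0 -.042 .35 0 .08; 0 0 0 -.066 .55 0 .08; 0 0 0 -.09 .75 0 .08; 0 0 0 -.114 .95 0 .08; 0 0 0 -.138 1.15 0 .08; 0 0 0 -.156 1.3 0 .08; 0 0 0 -.156 1.3 0 .08'
python3 -m creep '0 0 0 -.018 .15 0 .08; 0 0 0 -.042 .35 0 .08; 0 0 0 -.066 .55 0 .08; 0 0 0 -.09 .75 0 .08; 0 0 0 -.108 .9 0 .08; 0 0 0 -.12 1 0 .08; 0 0 0 -.12 1 0 .08; 0 0 0 -.12 1 0 .08'
python3 - <<'E'
from workcell import *
from h import *
s=snapshot("wrist"); cv2.imwrite("pics/w4.png",s["color"]); np.savez("w4.npz",**s)
s=snapshot("scene"); cv2.imwrite("pics/s4.png",cv2.convertScaleAbs(cv2.resize(s["color"][90:190,180:380],None,fx=4,fy=4,interpolation=cv2.INTER_CUBIC),alpha=1.5)); np.savez("s4.npz",**s)
E
```

```text
clock: 11.5
ee_pos: [0.5129, 0.0992, 0.3243]
orientation: [0.0, -0.061, 0.998, 0.0]
force: [-0.4, -0.5, -1.5]
grip_width: 0.113
finger_force: 8.0
clock: 12.17
ee_pos: [0.5094, 0.1279, 0.3243]
orientation: [0.0, -0.061, 0.998, -0.0]
force: [-0.8, 0.1, -1.7]
grip_width: 0.114
finger_force: 8.0
```

View pics/w4.png

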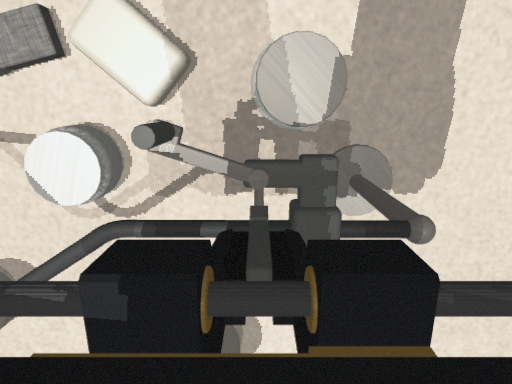

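The clamp block is at columns 290–340, rows 200–240, with its left edge ~290. The ring tab is at column ~259, and the keeper is open with its peg at (150,135) and pin at (260,178).

```bash
python3 - <<'E'
from h import *
c,K,T=load("w4")
p=ray(K,T,[(290,205),(290,225)],.143); print(p, "pin",ray(K,T,[(259,178)],.143), "peg",ray(K,T,[(146,135)],.175))
e=np.array([-.119,.993]); print((p[:,:2]-[.5094,.1284])@e)
E
```

```text
[[0.49033889 0.14195999 0.143     ]
 [0.5011532  0.14354836 0.143     ]] pin [[0.47817783 0.12440578 0.143     ]] peg [[0.45967636 0.07770456 0.175     ]]
[0.01573334 0.01602369]
```

```bash
python3 -m creep '0 0 0 -.006 .05 0 .08; 0 0 0 -.012 .1 0 .08; 0 0 0 -.018 .15 0 .08; 0 0 0 -.024 .2 0 .08; 0 0 0 -.03 .25 0 .08; 0 0 0 -.036 .298 0 .08; 0 0 0 -.036 .298 0 .08; 0 0 0 -.036 .298 0 .08'
python3 -m creep '0 0 0 -.002 .015 0 .08; 0 0 0 -.004 .03 0 .08; 0 0 0 -.004 .03 0 .08; 0 0 0 -.004 .03 0 .08'
```

```text
clock: 12.93
ee_pos: [0.5083, 0.1369, 0.3243]
orientation: [0.0, -0.061, 0.998, 0.0]
force: [0.2, 0.3, -0.6]
grip_width: 0.115
finger_force: 8.0
clock: 13.27
ee_pos: [0.5083, 0.1376, 0.3243]
orientation: [0.0, -0.06, 0.998, -0.0]
force: [0.8, 0.4, -2.1]
grip_width: 0.112
finger_force: 8.0
```

```bash
for i in 1 2; do python3 -c "
from workcell import *
o=get_obs(); print(o['force'].round(2),o['wrist_torque'].round(2),o['ee_pos'].round(4))"; python3 -m creep '0 0 0 -.002 .01 0 .08; 0 0 0 -.003 .02 0 .08; 0 0 0 -.003 .02 0 .08; 0 0 0 -.003 .02 0 .08'; done
```

```text
[ 0.79  0.37 -2.07] [ 0.04  0.05 -0.03] [0.5083 0.1376 0.3243]
clock: 13.6
ee_pos: [0.5082, 0.1383, 0.3243]
orientation: [0.0, -0.06, 0.998, 0.0]
force: [-0.6, 0.4, -1.6]
grip_width: 0.109
finger_force: 8.0
[-0.57  0.39 -1.59] [ 0.07  0.04 -0.03] [0.5082 0.1383 0.3243]
clock: 13.93
ee_pos: [0.508, 0.1389, 0.3243]
orientation: [0.0, -0.06, 0.998, -0.0]
force: [0.2, -0.3, -2.3]
grip_width: 0.115
finger_force: 8.0
```

```bash
cat > o.py <<'E'
from workcell import *
o=get_obs(); print(o['force'].round(2),o['wrist_torque'].round(3),o['ee_pos'].round(4))
E
python3 -m creep '0 0 0 -.002 .01 0 .08; 0 0 0 -.003 .02 0 .08; 0 0 0 -.003 .02 0 .08; 0 0 0 -.003 .02 0 .08' >/dev/null; python3 o.py;python3 -m creep '0 0 0 -.002 .01 0 .08; 0 0 0 -.003 .02 0 .08; 0 0 0 -.003 .02 0 .08; 0 0 0 -.003 .02 0 .08'>/dev/null; python3 o.py
```

```text
[-0.12  0.4  -1.45] [ 0.057  0.009 -0.053] [0.508  0.1395 0.3243]
[ 0.87  1.22 -1.17] [ 0.06   0.017 -0.02 ] [0.5079 0.14   0.3243]
```

```bash
python3 -m creep '0 0 0 -.002 .01 0 .08; 0 0 0 -.003 .02 0 .08; 0 0 0 -.003 .02 0 .08; 0 0 0 -.003 .02 0 .08' >/dev/null; python3 o.py
```

```text
[-0.64 -0.08 -0.31] [-0.139  0.01   0.028] [0.5078 0.1405 0.3243]
```

```bash
python3 -m creep '0 0 0 -.001 .005 0 .08; 0 0 0 -.002 .015 0 .08; 0 0 0 -.002 .015 0 .08; 0 0 0 -.002 .015 0 .08' >/dev/null; python3 o.py
```

```text
[ 0.32 -2.9  -0.03] [-0.723 -0.058  0.008] [0.5078 0.1406 0.3243]
```

```bash
python3 -m creep '0 0 0 .001 -.008 -.03 .08; 0 0 0 .001 -.008 -.03 .08; 0 0 0 .001 -.008 -.03 .08; 0 0 0 .001 -.008 -.03 .2; 0 0 0 .001 -.008 -.03 .4; 0 0 0 .001 -.008 -.03 .4;0 0 0 .001 -.008 -.03 .4'; python3 o.py
python3 -m creep '0 0 0 0 0 .5 .4; 0 0 0 0 0 1 .4; 0 0 0 0 0 1.5 .4; 0 0 0 0 0 2 .4; 0 0 0 0 0 2.5 .4; 0 0 0 0 0 2.5 .4; 0 0 0 0 0 2.5 .4;0 0 0 0 0 2.5 .4'
python3 - <<'E'
from workcell import *
from h import *
s=snapshot("wrist"); cv2.imwrite("pics/w5.png",s["color"]); np.savez("w5.npz",**s)
E
```

```text
clock: 15.85
ee_pos: [0.5077, 0.1414, 0.3235]
orientation: [0.0, -0.061, 0.998, 0.0]
force: [0.4, -0.7, 0.1]
grip_width: 0.387
finger_force: 0.0
[ 0.4  -0.73  0.05] [ 0.021 -0.078 -0.003] [0.5077 0.1414 0.3235]
clock: 16.52
ee_pos: [0.5074, 0.141, 0.3977]
orientation: [-0.0, -0.061, 0.998, -0.0]
force: [-0.2, 0.4, 0.6]
grip_width: 0.397
finger_force: 0.0
```

View pics/w5.png

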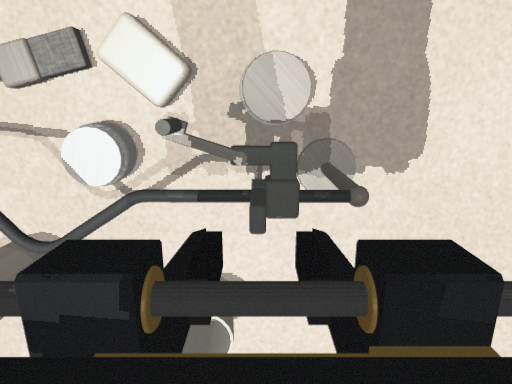

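The tab (columns 250–265) is flush with the clamp face (~266), so the ring is home. The keeper is still open, with its peg at (168,126). Next I plan the keeper arc, pushing the peg with closed fingers.

```bash
cat > arc.py <<'E'
import numpy as np,sys
pin=np.array([.4776,.1243]);h=.015
def wp(k,clear=0):
    phi=np.radians(-99.1+96.85)-(2.07-k); peg=pin+.051*np.array([np.cos(phi),np.sin(phi)])
    yaw=np.interp(k,[.19,2.05],[72,155]); n=np.radians(yaw-90); return np.r_[peg-np.array([np.cos(n),np.sin(n)])*(h+clear),yaw],peg
if __name__=="__main__":
    c0=wp(.19,.008)[0]; print("start",c0.round(4),wp(.19)[1].round(4))
    for k in np.arange(.15,2.08,.1): c,p=wp(k); d=(c-c0)/[.03,.03,6]; print("k %.2f: %.2f  %.3f %.3f  peg"%(k,d[2],d[0],d[1]),p.round(3))
E
python3 arc.py
python3 -m creep '0 0 -1 -.6 -.5 0 .2; 0 0 -2 -1.2 -1 0 0; 0 0 -3 -1.8 -1.5 0 0; 0 0 -4.14 -2.28 -1.9 0 0; 0 0 -4.14 -2.28 -1.9 0 0; 0 0 -4.14 -2.28 -1.9 0 0; 0 0 -4.14 -2.28 -1.9 0 0; 0 0 -4.14 -2.28 -1.9 0 0'
```

```text
start [ 0.4383  0.0835 72.    ] [0.4602 0.0764]
k 0.15: 0.00  0.190 -0.058  peg [0.458 0.077]
k 0.25: 0.45  0.344 -0.137  peg [0.463 0.075]
k 0.35: 1.19  0.500 -0.215  peg [0.468 0.074]
k 0.45: 1.93  0.663 -0.277  peg [0.473 0.073]
k 0.55: 2.68  0.830 -0.322  peg [0.478 0.073]
k 0.65: 3.42  0.999 -0.351  peg [0.483 0.074]
k 0.75: 4.16  1.170 -0.362  peg [0.488 0.074]
k 0.85: 4.91  1.341 -0.357  peg [0.493 0.076]
k 0.95: 5.65  1.509 -0.334  peg [0.498 0.078]
k 1.05: 6.40  1.673 -0.296  peg [0.503 0.08 ]
k 1.15: 7.14  1.832 -0.241  peg [0.507 0.083]
k 1.25: 7.88  1.984 -0.171  peg [0.511 0.086]
k 1.35: 8.63  2.127 -0.087  peg [0.515 0.089]
k 1.45: 9.37  2.261 0.010  peg [0.518 0.093]
k 1.55: 10.11  2.383 0.120  peg [0.521 0.097]
k 1.65: 10.86  2.493 0.241  peg [0.523 0.102]
k 1.75: 11.60  2.591 0.371  peg [0.525 0.106]
k 1.85: 12.35  2.674 0.510  peg [0.527 0.111]
k 1.95: 13.09  2.742 0.656  peg [0.528 0.116]
k 2.05: 13.83  2.795 0.807  peg [0.529 0.121]
clock: 17.23
ee_pos: [0.4401, 0.0846, 0.3983]
orientation: [0.0, 0.154, 0.988, 0.0]
force: [0.2, 0.5, 0.1]
grip_width: 0.003
finger_force: 0.0
```

```bash
python3 -m creep '0 0 0 -.06 -.04 -.5 0; 0 0 0 -.06 -.04 -1 0; 0 0 0 -.06 -.04 -1.4 0; 0 0 0 -.06 -.04 -1.8 0; 0 0 0 -.06 -.04 -2.1 0; 0 0 0 -.06 -.04 -2.4 0; 0 0 0 -.06 -.04 -2.7 0; 0 0 0 -.06 -.04 -2.7 0'; python3 -m creep '0 0 0 .1 -.03 0 0; 0 0 0 .19 -.058 0 0; 0 0 .2 .26 -.09 0 0;  0 0 .45 .344 -.137 0 0;  0 0 .45 .344 -.137 0 0'; python3 o.py
```

```text
clock: 17.9
ee_pos: [0.4372, 0.0827, 0.316]
orientation: [-0.001, 0.155, 0.988, -0.001]
force: [0.2, -0.7, -0.0]
grip_width: 0.003
finger_force: 0.0
clock: 18.32
ee_pos: [0.4486, 0.0783, 0.3179]
orientation: [0.001, 0.132, 0.991, 0.0]
force: [0.3, 0.2, -0.3]
grip_width: 0.005
finger_force: 0.0
[ 0.28  0.23 -0.28] [0.002 0.023 0.   ] [0.4486 0.0783 0.3179]
```

```bash
python3 -m creep '0 0 .74 .156 -.078 0 0; 0 0 1.48 .319 -.14 0 0; 0 0 2.23 .486 -.185 0 0; 0 0 2.97 .655 -.214 0 0; 0 0 3.71 .826 -.225 0 0; 0 0 4.46 .997 -.22 0 0; 0 0 4.46 .997 -.22 0 0'; python3 o.py
python3 - <<'E'
from workcell import *
from h import *
s=snapshot("wrist"); cv2.imwrite("pics/w6.png",s["color"]); np.savez("w6.npz",**s)
E
```

```text
clock: 18.9
ee_pos: [0.4786, 0.0717, 0.3178]
orientation: [0.001, -0.102, 0.995, 0.0]
force: [0.3, 0.3, -0.6]
grip_width: 0.007
finger_force: 0.0
[ 0.34  0.28 -0.59] [ 0.073  0.01  -0.014] [0.4786 0.0717 0.3178]
```

View pics/w6.png

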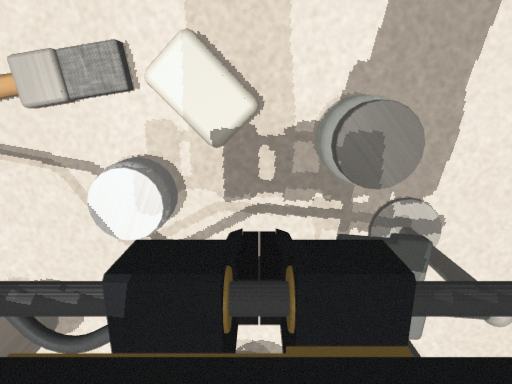

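The keeper no longer shows on the open side; it is hidden under the fingers, so the peg is being carried along.

```bash
python3 -m creep '0 0 .74 .168 .023 0 0; 0 0 1.49 .332 .061 0 0; 0 0 2.23 .491 .116 0 0; 0 0 2.97 .643 .186 0 0; 0 0 3.72 .786 .27 0 0; 0 0 4.46 .92 .367 0 0; 0 0 5.2 1.042 .477 0 0; 0 0 5.2 1.042 .477 0 0'; python3 o.py
```

```text
clock: 19.62
ee_pos: [0.5093, 0.0867, 0.3176]
orientation: [0.0, -0.365, 0.931, 0.0]
force: [0.1, -0.2, 0.8]
grip_width: 0.006
finger_force: 0.0
[ 0.08 -0.17  0.83] [ 0.102  0.025 -0.052] [0.5093 0.0867 0.3176]
```

```bash
python3 -m creep '0 0 .75 .11 .121 0 0; 0 0 1.49 .208 .251 0 0; 0 0 2.24 .291 .39 0 0; 0 0 2.24 .291 .39 0 0;  0 0 2.24 .291 .39 0 0'; python3 o.py
```

```text
clock: 20.03
ee_pos: [0.5175, 0.098, 0.3174]
orientation: [-0.0, -0.469, 0.883, 0.0]
force: [-0.5, 0.3, -0.4]
grip_width: 0.004
finger_force: 0.0
[-0.48  0.28 -0.35] [0.104 0.062 0.044] [0.5175 0.098  0.3174]
```

```bash
python3 -m creep '0 0 .37 .034 .073 0 0; 0 0 .74 .068 .146 0 0; 0 0 .74 .068 .146 0 0; 0 0 .74 .068 .146 0 0'>/dev/null; python3 o.py; python3 -m creep '0 0 .2 .02 .04 0 0; 0 0 .37 .03 .076 0 0; 0 0 .37 .03 .076 0 0; 0 0 .37 .03 .076 0 0'>/dev/null; python3 o.py
python3 - <<'E'
from workcell import *
from h import *
s=snapshot("top"); np.savez("t7.npz",**s); a=ortho(s["color"],s["camera_matrix"],s["cam_to_world"],.16,.44,.60,.04,.20,2500)
s=snapshot("wrist"); np.savez("w7.npz",**s)
b=cv2.resize(s["color"],(400,300)); cv2.imwrite("pics/c7.png",np.hstack([cv2.convertScaleAbs(cv2.resize(a,(300,300)),alpha=1.6),b]))
E
```

```text
[-0.01 -0.23 -0.36] [ 0.137  0.05  -0.067] [0.5196 0.1021 0.3174]
[ 0.26 -0.68  0.14] [ 0.032  0.063 -0.027] [0.5207 0.1046 0.3174]
```

```bash
python3 -m creep '0 0 .2 .01 .03 0 0; 0 0 .2 .018 .05 0 0; 0 0 .2 .018 .05 0 0; 0 0 .2 .018 .05 0 0'>/dev/null; python3 o.py
```

```text
[-0.15 -0.13 -0.73] [ 0.059  0.154 -0.044] [0.5213 0.1062 0.3174]
```

```bash
python3 -m creep '0 0 0 .005 .02 0 0; 0 0 0 .01 .03 0 0; 0 0 0 .01 .03 0 0; 0 0 0 .01 .03 0 0'>/dev/null; python3 o.py
```

```text
[-1.15  0.12 -0.56] [0.077 0.265 0.037] [0.5215 0.107  0.3174]
```

```bash
python3 - <<'E'
from workcell import *
from h import *
s=snapshot("scene"); np.savez("s8.npz",**s)
u=proj(s["camera_matrix"],s["cam_to_world"],[[.52,.11,.15]])[0].astype(int); print(u)
a=cv2.resize(s["color"][u[1]-30:u[1]+30,u[0]-40:u[0]+40],(400,300),interpolation=cv2.INTER_CUBIC)
w=snapshot("wrist"); np.savez("w8.npz",**w)
b=cv2.resize(w["color"],(400,300)); cv2.imwrite("pics/c8.png",np.hstack([cv2.convertScaleAbs(a,alpha=1.8),b]))
E
```

```text
[303 139]
```

View pics/c8.png

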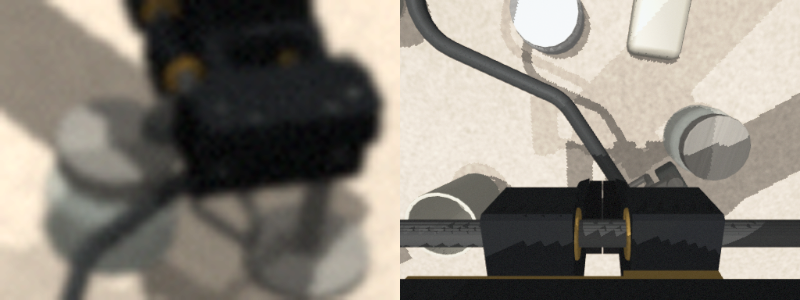

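```bash
python3 -m creep '0 0 0 -.1 -.2 0 0; 0 0 0 -.2 -.4 0 0; 0 0 0 -.36 -.71 0 0; 0 0 0 -.36 -.71 .7 0; 0 0 0 -.36 -.71 1.4 0; 0 0 0 -.36 -.71 2.1 0; 0 0 0 -.36 -.71 2.7 0; 0 0 0 -.36 -.71 2.7 0'; python3 -m creep '0 0 -1.2 0 .4 0 0; 0 0 -2.4 0 .8 0 0; 0 0 -3.6 0 1.2 0 0; 0 0 -4.8 0 1.5 0 0; 0 0 -5.9 -.1 1.8 0 0; 0 0 -7.1 -.1 1.84 0 0; 0 0 -8.3 -.1 1.84 0 0; 0 0 -9.5 -.1 1.84 0 0'; python3 -m creep '0 0 0 0 0 0 0; 0 0 0 0 0 0 0' >/dev/null
python3 - <<'E'
from workcell import *
from h import *
from arc import wp
from scipy import ndimage
w=snapshot("wrist"); np.savez("w9.npz",**w); K,T=w["camera_matrix"],w["cam_to_world"]; print(get_obs()["ee_pos"])
for k in (1.6,1.8,1.95,2.07): p=wp(k)[1]; print(k,"peg top px",proj(K,T,[[*p,.175],[*p,.143]]).round(0).tolist())
print("open peg px",proj(K,T,[[*wp(.19)[1],.175]]).round(0), "tab top px",proj(K,T,[[.5078,.1409,.195]]).round(0))
# compact brightness print
g=w["color"].max(2)[140:244:3,180:320:3]
for i,r in enumerate(g): print(140+3*i,''.join(" .:-=+*#%@"[9-min(9,int(v)//26)] for v in r))
E
```

```text
clock: 22.23
ee_pos: [0.5115, 0.0849, 0.4018]
orientation: [0.003, -0.53, 0.848, -0.001]
force: [1.3, 0.1, -0.3]
grip_width: 0.008
finger_force: 0.0
clock: 22.9
ee_pos: [0.5073, 0.1402, 0.3975]
orientation: [-0.001, -0.059, 0.998, -0.0]
force: [-0.8, 0.2, -0.1]
grip_width: 0.006
finger_force: 0.0
[0.50751529 0.14043651 0.39795405]
1.6 peg top px [[194.0, 226.0], [202.0, 211.0]]
1.8 peg top px [[208.0, 233.0], [214.0, 217.0]]
1.95 peg top px [[219.0, 237.0], [224.0, 221.0]]
2.07 peg top px [[228.0, 239.0], [231.0, 222.0]]
open peg px [[164. 126.]] tab top px [[259. 223.]]
140 ....   ................====+++====. -----====+*
143 ....    ..............=====++==########*-===*++
146 ....    ..........##############*******#-==*+++
149 .....   .........+*********************#-=*++++
152 ...... .:.==....==**++*****************#-*+++++
155 .......==========+*++++****************#+++++*+
158 .....++=+========+*:::+=***************#*++++++
161 ....=++==--..-=-.=#::::====#******#****#+++++++
164 ..====+...........+:::+++++#####****##*#+++++++
167 :====..............:::===+=+===#***#***#+++++++
17
[... 597 characters left out ...]
.######****###**#.  :...
206                   =**+  ######***#*#***#.      
209                   +***  #****#**###*####       
212                **+**+*  #****#*####*####.     .
215                **++***  #***####*###*###       
218                ###***+  #****:---=-====-       
221               *###***+  ##**#:         .       
224               ####**+-  #**##:         .       
227              :####:.:=  #####.  .              
230              *####:%@: .#####...#@-            
233              #**#%@@%%@@%@%@@%@@%@@@#          
236             :#==%%@%%@@@@@+@@@@@@@%@%.         
239 :--:::-:::::=***%%@@%@@@@@+@@@@@@@@@%%-::-:----
242 @@@%%%@@@%%@%%@%@@@%%@@@%@=@@@@@@@@@%@@%@%@@@%@
```

```bash
python3 - <<'E'
from h import *
from scipy import ndimage
c,K,T=load("w9"); g=cv2.GaussianBlur(c,(3,3),0).max(2).astype(int)
e=np.array([-.119,.993]);ly=np.array([-.993,-.119]); pin=np.array([.4776,.1243])
for r in list(range(158,232,4)):
    row=g[r,212:262]; print(r,' '.join(str(v//10) for v in row[::1]))
face=np.array([.5073,.1457])
for k in(1.95,2.07):
    a=-(2.07-k); # shut: along -ly ; edges at x offset
    d=np.array([np.cos(np.arctan2(-ly[1],-ly[0])+a),np.sin(np.arctan2(-ly[1],-ly[0])+a)])
    print(k,"line dir px from pin", [proj(K,T,[[*(pin+d*t),.143]]).round(1).tolist()[0] for t in (0,.02,.04,.055)])
E
```

```text
158 13 13 13 13 13 13 13 13 13 13 13 13 13 13 13 13 13 13 12 10 8 8 9 11 12 16 18 19 18 18 17 17 17 16 13 10 10 11 12 11 9 8 8 8 7 7 8 8 8 8
162 22 22 22 22 21 21 21 21 20 20 20 20 20 20 20 20 21 21 20 16 11 8 8 12 16 18 18 18 19 19 18 18 18 18 16 12 10 11 13 13 13 13 13 13 13 13 13 12 9 8
166 21 21 22 22 22 22 22 22 22 21 21 21 21 21 22 22 22 22 22 22 22 22 21 19 18 18 18 18 18 18 18 18 18 16 14 12 12 12 13 13 12 12 12 11 9 9 10 12 12 11
170 22 22 21 21 21 22 22 22 21 21 21 22 22 21 21 21 21 21 21 21 22 22 20 16 14 16 18 18 18 18 18 18 17 15 12 12 13 13 13 13 13 13 13 11 10 11 13 13 13 11
174 23 22 22 22 22 23 23 23 23 23 23 22 22 22 22 23 23 23 22 22 22 22 20 15 13 16 18 18 18 18 18 18 17 16 18 21 21 19 19 20 20 21 21 17 12 9 9 9 9 9
178 24 23 23 23 23 24 24 24 24 24 24 24 24 24 24 24 24 24 24 24 23 23 21 17 17 18 18 18 18 18 18 18 17 16 19 22 23 23 23 23 22 20 17 14 10 9 9 9 9 9
182 23 23 23 24 24 24 24 24 23 23 23 23 23 24 24 24 23 23 23 23 23 23 21 17 17 18 18 18 18 18 18 18 16 16 20 23 24 24 24 23 20 13 8 8 7 7 7 7 7 7
186 23 23 23 23 23 23 23 23 23 23 23 23 23 24 24 23 23 23 2
[... 993 characters left out ...]
7
218 24 24 24 24 23 23 23 23 24 23 20 13 7 6 6 6 6 6 6 7 8 9 10 10 10 10 10 10 10 10 10 14 19 23 24 24 24 22 17 10 7 7 7 7 7 7 7 7 7 7
222 24 24 24 24 24 24 24 24 22 15 8 6 5 5 5 5 5 5 5 5 5 6 8 9 9 9 10 10 10 11 13 16 21 24 24 24 24 22 17 10 7 7 7 7 8 7 7 7 7 7
226 23 23 23 23 23 23 23 20 13 7 6 5 5 5 5 5 5 5 5 5 6 9 15 18 19 19 18 18 19 19 18 18 21 23 24 24 24 22 17 10 7 7 7 7 7 7 7 7 7 7
230 24 24 24 24 24 23 18 11 6 5 5 5 5 5 5 5 5 5 5 5 7 12 14 12 10 7 5 4 3 4 9 15 19 21 21 20 20 19 14 9 6 6 6 6 6 6 6 7 6 6
1.95 line dir px from pin [[241.8, 156.5], [238.7, 183.4], [235.7, 209.1], [233.5, 227.7]]
2.07 line dir px from pin [[241.8, 156.5], [241.9, 183.6], [242.0, 209.5], [242.1, 228.3]]
```

The keeper measures ~2.01 rad. I'll give it a final square push for margin.

```bash
python3 -m creep '0 0 0 .3 -.9 0 0; 0 0 0 .7 -1.95 0 0; 0 0 0 .7 -1.95 -.7 0; 0 0 0 .7 -1.95 -1.4 0; 0 0 0 .7 -1.95 -2.1 0; 0 0 0 .7 -1.95 -2.65 0; 0 0 0 .7 -1.95 -2.65 0; 0 0 0 .7 -1.95 -2.65 0'; python3 o.py; python3 -m creep '0 0 0 0 .08 0 0; 0 0 0 0 .16 0 0; 0 0 0 0 .24 0 0; 0 0 0 0 .34 0 0; 0 0 0 0 .44 0 0; 0 0 0 0 .44 0 0; 0 0 0 0 .44 0 0' >/dev/null; python3 o.py;  python3 -m creep '0 0 0 0 .03 0 0; 0 0 0 0 .03 0 0; 0 0 0 0 .03 0 0' >/dev/null; python3 o.py
```

```text
clock: 23.78
ee_pos: [0.5285, 0.0821, 0.3184]
orientation: [-0.001, -0.063, 0.998, -0.0]
force: [-0.9, -0.4, 0.3]
grip_width: 0.005
finger_force: 0.0
[-0.92 -0.4   0.32] [0.098 0.018 0.03 ] [0.5285 0.0821 0.3184]
[-0.23  0.69  0.55] [-0.006  0.025  0.005] [0.5288 0.0959 0.319 ]
[-0.75 -0.13  0.34] [-0.004 -0.012  0.041] [0.5287 0.0964 0.3189]
```

```bash
for i in 1 ; do python3 -m creep '0 0 0 0 .015 0 0; 0 0 0 0 .03 0 0; 0 0 0 0 .03 0 0; 0 0 0 0 .03 0 0' >/dev/null; python3 o.py; python3 -m creep '0 0 0 0 .015 0 0; 0 0 0 0 .03 0 0; 0 0 0 0 .03 0 0; 0 0 0 0 .03 0 0' >/dev/null; python3 o.py; done
```

```text
[-0.12  0.17 -0.19] [ 0.019 -0.038 -0.016] [0.5288 0.0974 0.3189]
[ 0.42  0.4  -0.11] [ 0.016 -0.043 -0.06 ] [0.5288 0.0984 0.3189]
```

```bash
python3 -m creep '0 0 0 0 .015 0 0; 0 0 0 0 .03 0 0; 0 0 0 0 .03 0 0; 0 0 0 0 .03 0 0' >/dev/null; python3 o.py
```

```text
[-0.05 -0.69  0.28] [-0.049 -0.031 -0.028] [0.5288 0.0991 0.3189]
```

```bash
python3 -m creep '0 0 0 0 .015 0 0; 0 0 0 0 .03 0 0; 0 0 0 0 .03 0 0; 0 0 0 0 .03 0 0' >/dev/null; python3 o.py
```

```text
[ 0.99 -1.33  0.18] [-0.035 -0.111  0.007] [0.5288 0.1001 0.3189]
```

```bash
python3 -m creep '0 0 0 0 .02 0 0; 0 0 0 0 .02 0 0; 0 0 0 0 .02 0 0' >/dev/null; python3 o.py
```

```text
[ 0.16 -1.33  0.07] [-0.005 -0.123 -0.005] [0.5288 0.1007 0.3189]
```

```bash
python3 -m creep '0 0 0 0 .02 0 0; 0 0 0 0 .02 0 0; 0 0 0 0 .02 0 0' >/dev/null; python3 o.py
```

```text
[ 0.88 -1.06  0.66] [-0.138 -0.114  0.009] [0.5288 0.1013 0.319 ]
```

```bash
python3 -m creep '0 0 0 0 .02 0 0; 0 0 0 0 .02 0 0; 0 0 0 0 .02 0 0' >/dev/null; python3 o.py
```

```text
[ 1.24 -2.27 -0.19] [-0.434 -0.11  -0.006] [0.5288 0.1016 0.3189]
```

Hard limit felt. I'll back off and check the final state.

```bash
python3 -m creep '0 0 0 0 -.2 0 0; 0 0 0 0 -.5 0 0; 0 0 0 0 -.6 .7 0; 0 0 0 0 -.6 1.4 0; 0 0 0 0 -.6 2.1 0; 0 0 0 0 -.6 2.65 0; 0 0 0 -.4 .4 2.65 0; 0 0 0 -.7 1.3 2.65 0' >/dev/null; python3 -m creep '0 0 0 0 0 0 0; 0 0 0 0 0 0 0; 0 0 0 0 0 0 0'
python3 - <<'E'
from workcell import *
from h import *
w=snapshot("wrist"); K,T=w["camera_matrix"],w["cam_to_world"]
g=cv2.GaussianBlur(w["color"],(3,3),0).max(2).astype(int)
for k,z in((0,.143),): print("pin",proj(K,T,[[.4776,.1243,.143]]),"face",proj(K,T,[[.5073,.1457,.143]]))
for r in (174,182,186,194,206,212,218,224,230): print(r,' '.join(str(v//10) for v in g[r,212:290]))
E
```

```text
clock: 27.62
ee_pos: [0.5078, 0.1399, 0.3983]
orientation: [-0.0, -0.062, 0.998, -0.0]
force: [0.4, -0.4, 0.2]
grip_width: 0.007
finger_force: 0.0
pin [[242.30574603 155.87540032]] face [[266.36766566 198.75881525]]
174 23 23 23 23 23 23 23 23 23 23 23 23 23 23 22 22 22 23 23 23 23 23 22 21 19 17 18 18 18 18 18 18 18 18 16 16 20 22 22 22 23 23 23 20 15 10 9 9 9 9 11 16 20 20 19 16 13 10 8 6 6 7 7 7 7 7 7 7 7 7 7 7 7 7 7 7 7 7
182 23 23 23 24 24 24 24 24 24 23 23 23 23 23 23 23 23 23 23 23 23 23 23 23 21 19 18 18 18 18 18 18 18 17 16 17 21 24 24 24 22 16 10 8 7 7 7 6 6 6 6 6 6 6 6 6 6 7 7 7 7 7 7 7 7 7 7 7 7 7 7 7 7 7 7 7 7 7
186 23 23 23 23 23 23 23 23 23 23 23 23 23 23 23 23 23 23 23 23 24 24 24 23 21 19 18 18 18 18 18 18 18 17 16 17 21 23 24 23 21 15 11 9 8 7 6 6 6 7 7 7 7 7 6 6 7 7 7 8 8 8 8 8 8 8 8 8 8 7 7 7 7 7 7 7 7 7
194 5 5 5 5 5 5 5 5 5 5 5 5 5 5 5 5 5 5 5 5 5 5 5 5 6 10 15 18 18 18 17 17 17 17 15 11 7 6 7 7 6 6 6 6 6 5 5 5 5 5 5 5 5 5 5 6 7 7 7 8 7 7 7 7 7 8 8 8 7 7 7 7 7 7 7 7 7 7
206 24 24 23 23 23 23 23 23 23 23 23 23 24 24 24 24 24 24 24 23 23 23 23 24 21 15 11 10 10 10
[... 227 characters left out ...]
15 9 7 7 7 7 7 7 7 7 8 8 8 7 7 7 6 6 7 7 7 7 7 7 7 7 7 7 7 7 7 7 7 7 7 7 7 7 7
218 24 24 24 24 24 23 23 23 23 24 24 24 24 23 18 11 7 6 6 6 6 6 6 7 8 9 10 10 10 10 10 10 10 10 9 12 19 23 21 15 9 7 7 7 7 8 7 7 7 7 7 7 7 7 7 10 18 22 21 21 21 21 21 21 21 21 21 21 21 21 21 21 21 21 21 21 21 21
224 23 23 24 24 23 23 23 24 24 24 24 22 18 11 6 6 6 5 5 5 5 5 5 5 5 6 8 11 14 15 15 14 15 18 18 17 20 23 21 15 9 7 7 7 7 7 7 7 7 7 7 7 7 7 7 10 19 23 23 23 23 23 24 23 23 23 23 24 24 24 24 24 24 24 24 24 24 23
230 24 24 24 24 24 24 24 24 24 23 20 13 7 6 6 6 6 5 5 5 5 5 4 4 4 4 4 3 3 4 10 15 17 17 17 18 19 20 19 15 9 6 6 6 6 6 6 6 6 6 6 6 6 6 6 11 17 20 20 20 20 20 19 14 7 3 3 5 7 10 13 17 19 21 23 23 23 23
```

```bash
python3 -c "
from workcell import *
print(sign_off())"
```

```text
the job is handed in; nothing more can be done
None
```

The ring is home against the stop clamp, the keeper is pushed to its hard limit behind it, and nothing is held. I handed the job in at about 27.7 s; `sign_off` gave no verdict.

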